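# Snap the cover onto the drive case

## Robot

A 7-joint arm with a two-finger parallel gripper is mounted at the origin on a cart in front of the work surface, level with it; the furniture and walls round the work are solid. World frame = base frame: x ahead of the robot, y to its left, z up, the work surface at z = 0. Lengths are in m, angles in degrees, forces in N, time in s.
With the tool pointing down it reaches from about 0.425 to 0.875 m from the base axis. Payload 4.7 kg.
Tool frame: the origin (TCP) lies between the finger pads; the fingertips stand env.finger_overhang ahead of it and the grasp point (between the pads) lies 5 mm behind it (env.finger_overhang is the distance from the TCP to the fingertips, in m); z points along the fingers, y is the line along which they close (so a half turn about z gives the same grasp; the last joint's range is limited). The gripper opens to 87 mm and grips with 3 to 60 N. Pads are 19 mm wide; open, the fingers measure 117 mm over their backs; the gripper's body (75 mm by 190 mm) begins 51 mm behind the grasp point.
Start: joints at [77.699, 18.392, -4.016, 83.108, 1.295, 78.541, -3.26], TCP at [0.147, -0.633, 0.204] pointing down, gripper open.
Joint ranges: [-163.93, 163.93], [-17.29, 119.83], [-79.2, 71.16], [3.27, 140.29], [-89.18, 269.18], [5.43, 117.66], [-154.24, 154.24]. Speed limits (degrees/s): [147.25, 147.25, 180, 180, 180, 180, 180].

## Interface

Orientations are given as [roll, pitch, yaw] about the fixed x, y, z axes, in that order (R = Rz(yaw) Ry(pitch) Rx(roll)).
In Python, from cell import telemetry, eyes, env, models gives the robot as it stands. The module is installed in compiled form; this text tells all that it offers.
- The arm moves only by the tool drive_tool, never from a script. Its arguments are lists of equal length, an entry for each row: "angular": the turn, a rotation vector about the tool's x, y, z in rad, a list of three; "delta_pos": the shift along the tool's x, y, z in cm, a list of three; "gripper": the finger opening in cm, from 0 to 8.7. A call has 1 to 20 rows; each row shifts and turns the commanded pose from where the row before left it, along the tool's axes as they then stand; what a row does not reach is not made up. A row lasts 1/10 s, in which the tool goes at most 50 mm and 8.59 degrees, less where a joint would pass 70% of its speed; a pose out of reach is approached as far as the arm can. A call with a gripper value outside its range is refused whole. The fingers move at their own pace and stop on an object; "squeeze" is the grip in N (left out, the last holds). Time passes only in rows, so rows that do not move let the fingers close. It gives the time, the measured TCP pose, the force, the opening and the grip force at its end, in the units of the state.
- telemetry.get_obs(): the state, without advancing time (a new reading comes with each control period).
- eyes.read_camera(name): name is "scene" or "top"; returns a dict with "pixels" (480x640x3 uint8, red, green, blue), "mtx" (3x3 intrinsics, pixels), "origin" and "orientation" of the camera in the world. Camera axes: x right, y down, z forward; pixel columns grow to the right and rows downward; lengths in m; the calibration is good to about 2 mm. A picture is of the moment at which its call begins. There is no depth.
- env.sign_off(): hands the job in; it is judged then, once.
Trained networks look in a picture, given as the dict that the camera call returned (one of the last four; its "shot" number tells which), for a name from the list of things; names that differ only in an ending like _2 or _b are one class to them, and where a whole thing is asked for, a point or a joint stands for the part that bears it (a point fixed in the world has none). Each returns a list of dicts, best first, with "p" (0 to 1); they miss things now and then, are a little off and sometimes report something else, mostly with a low value. They report only what shows in the picture. A call takes as long as a camera call.
- models.search_frame(picture, target): "centre" ([column, row] in pixels, amid what is visible of it).
- models.cut_out(picture, target): "pixels" (480x640 bool, what is visible of it) and "centre" ([column, row] in pixels, amid what is visible of it).
The state is a dict: "time_s": time; "qpos": joint angles; "joint_velocities": joint speeds; "effort": joint torques, N m; "tool_pos": TCP position; "tool_rot": TCP orientation; "force": force on the tool from outside, world axes, zero at the start; "wrist_torque": the same for the moment, N m; "grip_width": finger opening in m; "grasp_force": force on a finger pad.
Only numpy, scipy, OpenCV 4.12 (cv2) and the standard library are available. Lean on these libraries where they do the work, as an engineer would, in place of code of your own. Each camera call takes 0.05 s, during which the arm holds its last target. There are 200 camera calls.

## Task

The cover of the disk-drive case is lying loose on its four stiff push-in clips. Press it down corner by corner, until every clip is fully home and the cover sits flush on the case all round. Leave the other parts on the bench where they are.

Things in the scene. Friction and masses are not known exactly. Their poses are not given: they have to be found in the camera images.
- cover_mid (a point): centre of the upper face of the loose grey plastic cover, a rigid plate 150 (x) x 104 (y) x 4 mm with thin dark lines in the middle and a thin dark ring, 18 mm across, at each corner; z up. Press on the rings: centres at x = +-60, y = +-40 mm from here, above the clips. It starts level about 51 mm above the bench (11 mm proud); with all clips home it is 40 to 42 mm above it
- case: open black plastic case of a disk drive, 150 (x) x 104 (y) mm, 36 mm high to its rim, fixed to the bench; origin at the centre of its underside, z up. The cover lies loose over it, outlines in line; four studs under the cover's corners stand inside the case on its stiff push-in clips. Tall solid bins stand to the right of the bench (-y): cross them 0.3 m or more above the bench
- rim_mid (a point): centre of the case's opening, level with the rim, 36 mm above the bench. Each clip is pushed down 11 mm by about 5 to 10 N on its corner, till the cover meets the rigid rim there, and stays down. The cover is rigid and loose: while one corner goes down the opposite one may rise by as much, and it rocks until all four are home
- hard_disk: bystander: bare silvery 2.5 inch disk drive lying flat, 70 x 100 x 11 mm; origin at the centre of its underside
- battery: bystander: long black battery pack, 46 x 130 x 19 mm, long side along its y; origin at the centre of its underside

How it is judged:
By the outcome, as a careful person would: the job done as asked, in the order asked, and still so for the second after the job is handed in, with the robot touching nothing.
It also fails if it takes over 48 s, if anything falls off the work surface, if the arm or the gripper's body presses on something with over 40 N, if the wrist force passes 120 N, or if a joint passes its speed limit or range.

## Working session

There is one attempt and no reset: what is moved stays moved. The work goes in short steps, Python scripts to look and compute and a tool call to move; the robot and the scene stay as the last step left them, time stands still between calls to the robot, and variables do not carry over. Pictures are saved under pics/ and viewed, at most 10 in all, crops included, and the job is handed in when it is done.

Besides the shell and the picture viewer there is one more tool, called after "Emit:" by a JSON object that holds its "api" and its "payload". drive_tool: Moves the arm, as the interface text tells. Its arguments: {"type":"object","properties":{"angular":{"type":"array","items":{"type":"array","items":{"type":"number"}}},"delta_pos":{"type":"array","items":{"type":"array","items":{"type":"number"}}},"gripper":{"type":"array","items":{"type":"number"}},"squeeze":{"type":"number"}},"required":["angular","delta_pos","gripper"]}

```bash
mkdir -p pics; cat > h.py <<'E'
import numpy as np, cv2
from scipy.spatial.transform import Rotation as R
from cell import telemetry, eyes, env, models
def rot(p):
    o=np.array(p['orientation'],float)
    if o.shape==(3,3): return o
    return R.from_euler('xyz',o,degrees=True).as_matrix()
def back(p,px,z):
    d=rot(p)@np.linalg.inv(p['mtx'])@np.array([px[0],px[1],1.]); o=np.array(p['origin'])
    return o+d*(z-o[2])/d[2]
def proj(p,w):
    c=np.array(p['mtx'])@rot(p).T@(np.array(w)-p['origin']); return c[:2]/c[2]
E
python3 - <<'E'
from h import *
o=telemetry.get_obs(); print({k:np.round(v,3) for k,v in o.items()}, env.finger_overhang)
for n in ('top','scene'):
    p=eyes.read_camera(n); cv2.imwrite(f'pics/{n}0.png',p['pixels'][:,:,::-1]); print(n,p['origin'],p['orientation'])
    for t in ('cover_mid','case','hard_disk','battery'):
        for r in models.search_frame(p,t)[:2]: print(t,np.round(r['centre'],1),round(r['p'],2),back(p,r['centre'],.051 if t=='cover_mid' else .015).round(3))
    m=models.cut_out(p,'cover_mid')
    if m:
        m=m[0]; c=max(cv2.findContours(m['pixels'].astype(np.uint8),0,2)[0],key=cv2.contourArea)
        w=np.array([back(p,q[0],.051)[:2] for q in c],np.float32)*1000
        print('rect mm',cv2.minAreaRect(w),m['p'])
E
```

```text
{'time_s': np.float64(0.0), 'qpos': array([77.696, 18.441, -4.015, 83.176,  1.294, 78.54 , -3.261]), 'joint_velocities': array([-0.034, -0.016, -0.029, -0.077, -0.094, -0.056,  0.076]), 'effort': array([ 0.0000e+00, -4.9128e+01, -4.0400e-01, -3.1253e+01, -6.4000e-02,
        4.4000e-02,  0.0000e+00]), 'tool_pos': array([ 0.147, -0.632,  0.203]), 'tool_rot': array([-1.79888e+02,  5.00000e-03,  1.31120e+01]), 'force': array([-0.247, -0.011, -0.317]), 'wrist_torque': array([0.021, 0.027, 0.017]), 'grasp_force': np.float64(0.0), 'grip_width': np.float64(0.087)} 0.014
top [0.28491596 0.24594388 1.12900227] [-168.84489274   -0.54484073  -90.28231112]
cover_mid [317.3 225.4] 0.63 [0.529 0.23  0.051]
case [326.7 264.9] 0.59 [0.462 0.212 0.015]
hard_disk [306.9 128. ] 0.6 [0.732 0.249 0.015]
battery [316.8 356.7] 0.95 [0.293 0.232 0.015]
rect mm ((532.5223999023438, 226.4571533203125), (103.70288848876953, 150.1983184814453), 87.62008666992188) 0.95
scene [0.11649527 0.66943896 0.67731967] [-136.37120471    1.14340726 -138.08686149]
cover_mid [313.7 240.7] 0.69 [0.531 0.231 0.051]
case [313.5 270.6] 0.65 [0.505 0.261 0.015]
hard_disk [232.7 214.6] 0.95 [0.725 0.258 0.015]
battery [428.2 327.3] 0.76 [0.286 0.229 0.015]
rect mm ((534.58544921875, 225.98443603515625), (107.32701873779297, 152.88551330566406), 87.70401000976562) 0.65
```

View pics/top0.png

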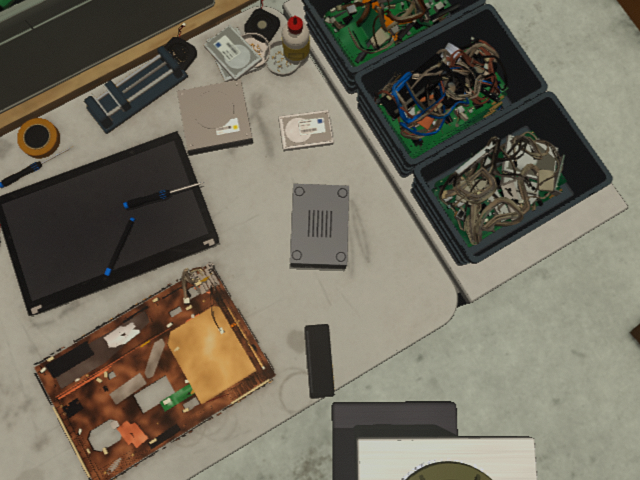

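View pics/scene0.png

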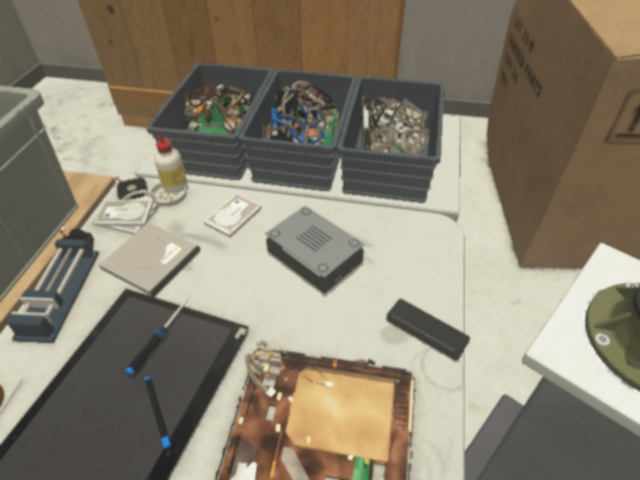

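The top view shows the cover at about (320,225), with its rings near (298,192), (342,193), (298,255) and (342,257). The battery is at (318,358), the hard disk at (306,130) and the bins to the right. Next I'll fit the rings and work out waypoints.

```bash
python3 - <<'E'
from h import *
for n in ('top','scene'):
    p=eyes.read_camera(n); g=cv2.cvtColor(p['pixels'],cv2.COLOR_RGB2GRAY).astype(float)
    loc=np.array([(x,y) for x in(60,-60) for y in(40,-40)])/1000.
    th=np.linspace(0,2*np.pi,48,endpoint=False); ring=np.c_[np.cos(th),np.sin(th)]*.0082
    def score(v):
        c,s=np.cos(v[2]),np.sin(v[2]); t=0
        q=(loc@np.array([[c,s],[-s,c]])+v[:2])
        pts=np.array([[*(a+b),.051] for a in q for b in ring])
        pc=(np.array(p['mtx'])@rot(p).T@(pts-p['origin']).T); u=(pc[:2]/pc[2]).astype(np.float32)
        return cv2.remap(g.astype(np.float32),u[0][None],u[1][None],1).mean()
    from scipy.optimize import differential_evolution as de
    r=de(score,[(.51,.55),(.21,.245),(-.12,.12)],seed=1,maxiter=80)
    v=r.x; print(n,v[:2].round(4),np.degrees(v[2]).round(2),r.fun)
    c,s=np.cos(v[2]),np.sin(v[2]); print((loc@np.array([[c,s],[-s,c]])+v[:2]).round(4))
print(telemetry.get_obs()['time_s'])
E
```

```text
top [0.5331 0.2258] -2.35 74.13813781738281
[[0.5947 0.2634]
 [0.5915 0.1834]
 [0.4748 0.2683]
 [0.4716 0.1883]]
scene [0.5111 0.245 ] -0.64 92.33879852294922
[[0.5716 0.2843]
 [0.5707 0.2043]
 [0.4516 0.2857]
 [0.4507 0.2057]]
0.7
```

Emit:
{"api": "drive_tool", "payload": {"angular": [[0,0,0],[0,0,0],[0,0,0],[0,0,0],[0,0,0],[0,0,0],[0,0,0],[0,0,0],[0,0,0],[0,0,0],[0,0,0],[0,0,0],[0,0,0],[0,0,0],[0,0,0],[0,0,0]], "delta_pos": [[0,0,-4],[0,0,-4],[0,0,-4],[0,0,-4],[3.5,-2,0],[3.5,-2,0],[3.5,-2,0],[3.5,-2,0],[3.5,-2,0],[3.5,-2,0],[3.5,-2,0],[3.5,-2,0],[3.5,-2,0],[3.5,-2,0],[3.5,-2,0],[3.5,-2,0]], "gripper": [0,0,0,0,0,0,0,0,0,0,0,0,0,0,0,0]}}

```text
time_s: 2.3
tool_pos: [0.503, -0.3029, 0.3642]
tool_rot: [180.0, -0.0, 13.1]
force: [1.1, -0.2, 0.1]
grip_width: 0.0007
grasp_force: 0.0
```

Emit:
{"api": "drive_tool", "payload": {"angular": [[0,0,0],[0,0,0],[0,0,0],[0,0,0],[0,0,0],[0,0,0],[0,0,0],[0,0,0],[0,0,0],[0,0,0],[0,0,0],[0,0,0]], "delta_pos": [[0.9,-3.6,0],[0.9,-3.6,0],[0.9,-3.6,0],[0.9,-3.6,0],[0.9,-3.6,0],[0.9,-3.6,0],[0.9,-3.6,0],[0.9,-3.6,0],[0.9,-3.6,0],[0.9,-3.6,0],[0.9,-3.6,0],[0.9,-3.6,0]], "gripper": [0,0,0,0,0,0,0,0,0,0,0,0]}}

```text
time_s: 3.5
tool_pos: [0.509, 0.1426, 0.3643]
tool_rot: [180.0, -0.0, 13.1]
force: [0.2, 0.4, 0.1]
grip_width: 0.0004
grasp_force: 0.0
```

Emit:
{"api": "drive_tool", "payload": {"angular": [[0,0,-0.13],[0,0,-0.13],[0,0,-0.13],[0,0,-0.13],[0,0,-0.13],[0,0,-0.13],[0,0,-0.13],[0,0,-0.13],[0,0,-0.13],[0,0,-0.13],[0,0,0]], "delta_pos": [[0,0,0],[0,0,0],[0,0,0],[0,0,0],[0,0,0],[0,0,0],[0,0,0],[0,0,0],[0,0,0],[0,0,0],[0,0,0]], "gripper": [0,0,0,0,0,0,0,0,0,0,0]}}

```text
time_s: 4.6
tool_pos: [0.5092, 0.1412, 0.364]
tool_rot: [180.0, 0.0, 87.6]
force: [0.6, 0.0, -0.5]
grip_width: 0.0004
grasp_force: 0.0
```

Emit:
{"api": "drive_tool", "payload": {"angular": [[0,0,0],[0,0,0],[0,0,0],[0,0,0],[0,0,0],[0,0,0],[0,0,0],[0,0,0],[0,0,0]], "delta_pos": [[2.3,-2,0],[2.3,-2,0],[0,0,4.5],[0,0,4.5],[0,0,4.5],[0,0,4.5],[0,0,4.5],[0,0,4.5],[0,0,0]], "gripper": [0,0,0,0,0,0,0,0,0]}}

```text
time_s: 5.5
tool_pos: [0.4664, 0.1868, 0.0887]
tool_rot: [-179.4, 0.2, 87.5]
force: [-0.3, 0.2, -0.7]
grip_width: 0.0007
grasp_force: 0.0
```

```bash
python3 - <<'E'
from h import *
p=eyes.read_camera('scene'); im=p['pixels'][150:330,190:430,::-1]; cv2.imwrite('pics/s1.png',cv2.resize(im,None,fx=3,fy=3,interpolation=2))
E
```

```text
(no output)
```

View pics/s1.png

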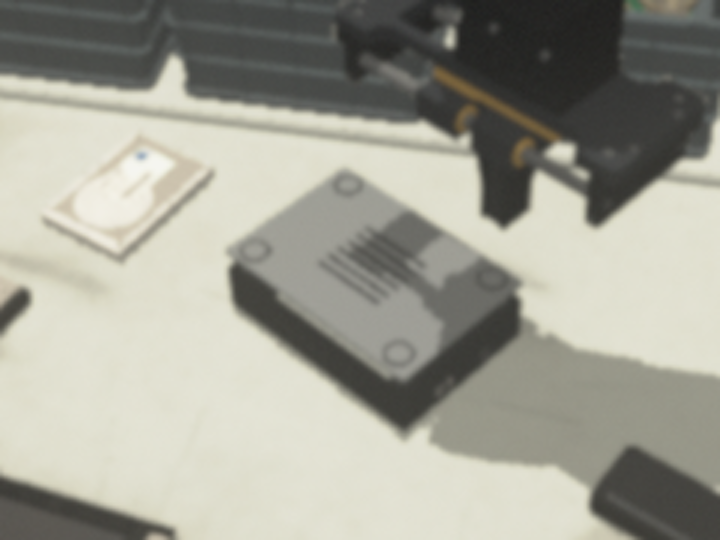

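The crop shows the closed fingertips (500,225) right above the near-right ring (490,278). I'll press that one first.

Emit:
{"api": "drive_tool", "payload": {"angular": [[0,0,0],[0,0,0],[0,0,0],[0,0,0],[0,0,0],[0,0,0],[0,0,0],[0,0,0],[0,0,0]], "delta_pos": [[0.15,0.5,0],[0,0,1.2],[0,0,0.8],[0,0,0.3],[0,0,0.3],[0,0,0.3],[0,0,0.2],[0,0,0.2],[0,0,0]], "gripper": [0,0,0,0,0,0,0,0,0]}}

```text
time_s: 6.45
tool_pos: [0.4761, 0.19, 0.0607]
tool_rot: [-180.0, 0.0, 87.6]
force: [0.0, -0.3, -0.1]
grip_width: 0.0002
grasp_force: 0.0
```

```bash
python3 - <<'E'
from h import *
p=eyes.read_camera('scene'); im=p['pixels'][150:330,190:430,::-1]; cv2.imwrite('pics/s2.png',cv2.resize(im,None,fx=3,fy=3,interpolation=2))
E
```

```text
(no output)
```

View pics/s2.png

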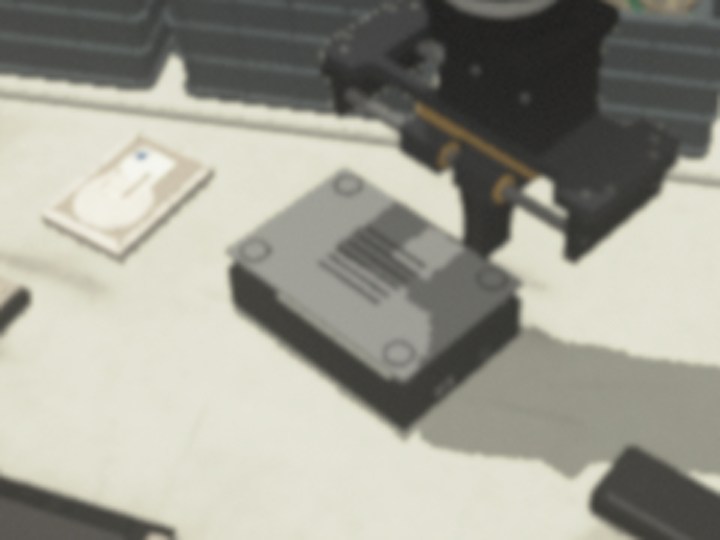

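```bash
python3 - <<'E'
from h import *
o=telemetry.get_obs(); print(o['tool_pos'],o['tool_rot'])
t=o['tool_pos']-np.array([0,0,env.finger_overhang])
p=eyes.read_camera('scene'); u=proj(p,t); print(u,(u-[190,150])*3, p['origin'],p['orientation'])
for w in [(.4716,.1883,.051),(.4748,.2683,.051),(.5947,.2634,.051),(.5915,.1834,.051)]: print((proj(p,w)-[190,150])*3)
q=eyes.read_camera('top'); print(proj(q,t)); im=q['pixels'][120:320,220:420,::-1]; cv2.imwrite('pics/t2.png',cv2.resize(im,None,fx=3,fy=3,interpolation=2))
E
```

```text
[0.47622219 0.19006573 0.06087045] [-1.79994492e+02  5.03760341e-03  8.75932661e+01]
[351.81407755 244.11905558] [485.44223265 282.35716675] [0.11649527 0.66943896 0.67731967] [-136.37120471    1.14340726 -138.08686149]
[493.66797009 279.61617209]
[400.24942148 354.68231604]
[256.40566353 251.27427226]
[349.89670087 185.3628773 ]
[339.3507     254.17931319]
```

View pics/t2.png

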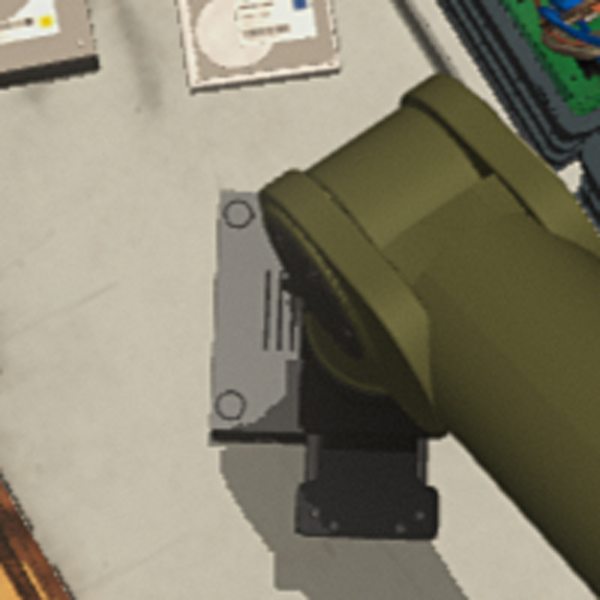

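```bash
python3 - <<'E'
from h import *
p=eyes.read_camera('scene')
for xy,px in (((.4664,.1868),(503,225)),((.4762,.1901),(490,255))):
    for z in (.03,.047,.06,.075,.09,.11): print(xy,z,((proj(p,(*xy,z))-[190,150])*3).round(),px)
print([back(p,np.array((490,255))/3+[190,150],z).round(3) for z in (.047,.06,.07)])
print(telemetry.get_obs()['force'])
E
```

```text
(0.4664, 0.1868) 0.03 [501. 306.] (503, 225)
(0.4664, 0.1868) 0.047 [502. 287.] (503, 225)
(0.4664, 0.1868) 0.06 [503. 272.] (503, 225)
(0.4664, 0.1868) 0.075 [504. 254.] (503, 225)
(0.4664, 0.1868) 0.09 [505. 235.] (503, 225)
(0.4664, 0.1868) 0.11 [507. 210.] (503, 225)
(0.4762, 0.1901) 0.03 [484. 302.] (490, 255)
(0.4762, 0.1901) 0.047 [485. 282.] (490, 255)
(0.4762, 0.1901) 0.06 [486. 267.] (490, 255)
(0.4762, 0.1901) 0.075 [487. 249.] (490, 255)
(0.4762, 0.1901) 0.09 [488. 231.] (490, 255)
(0.4762, 0.1901) 0.11 [489. 205.] (490, 255)
[array([0.488, 0.171, 0.047]), array([0.481, 0.181, 0.06 ]), array([0.475, 0.189, 0.07 ])]
[-0.69029032  0.01376833 -1.00271431]
```

Image and zero force agree: the fingertips at (490,255) are still some 20 mm above the cover, higher than the nominal overhang implies. I'll go down in guarded steps.

Emit:
{"api": "drive_tool", "payload": {"angular": [[0,0,0],[0,0,0],[0,0,0],[0,0,0],[0,0,0],[0,0,0]], "delta_pos": [[-0.2,-0.45,0],[0,0,0.3],[0,0,0.3],[0,0,0.3],[0,0,0.3],[0,0,0]], "gripper": [0,0,0,0,0,0]}}

```text
time_s: 7.25
tool_pos: [0.4713, 0.1882, 0.0483]
tool_rot: [-179.9, 0.0, 87.6]
force: [0.1, 0.3, 0.2]
grip_width: 0.0003
grasp_force: 0.0
```

Emit:
{"api": "drive_tool", "payload": {"angular": [[0,0,0],[0,0,0],[0,0,0]], "delta_pos": [[0,0,0.3],[0,0,0.3],[0,0,0]], "gripper": [0,0,0]}}

```text
time_s: 7.55
tool_pos: [0.4713, 0.1881, 0.0424]
tool_rot: [-180.0, 0.0, 87.6]
force: [0.0, -0.6, -0.6]
grip_width: 0.0002
grasp_force: 0.0
```

```bash
python3 - <<'E'
from h import *
p=eyes.read_camera('scene'); im=p['pixels'][180:300,250:410,::-1]; cv2.imwrite('pics/s3.png',cv2.resize(im,None,fx=5,fy=5,interpolation=2))
print(telemetry.get_obs()['force'])
E
```

```text
[ 0.80257731 -1.12193365  0.80079363]
```

View pics/s3.png

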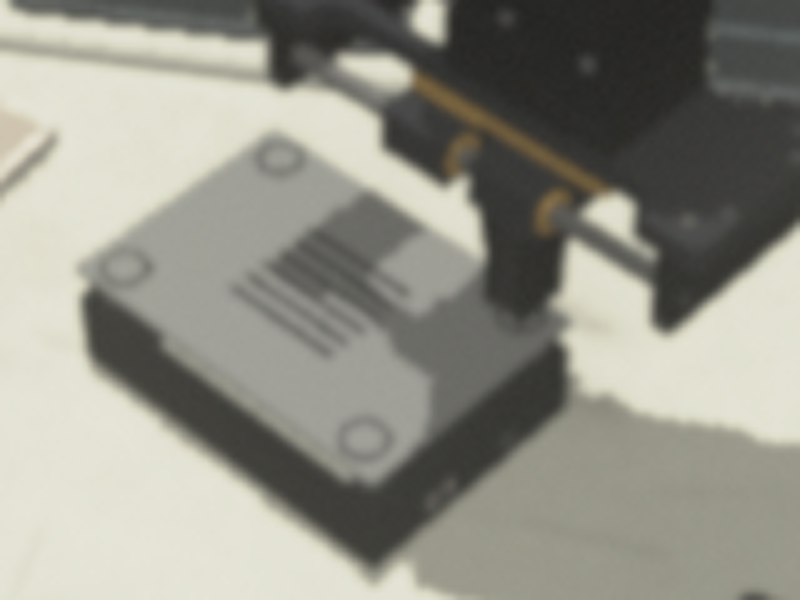

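The fingertips now stand just above the near-right ring (about (512,315)), with the tip about 14 mm above the reported TCP. I'll carry on down.

Emit:
{"api": "drive_tool", "payload": {"angular": [[0,0,0],[0,0,0],[0,0,0],[0,0,0]], "delta_pos": [[0,0,0.3],[0,0,0.3],[0,0,0.2],[0,0,0]], "gripper": [0,0,0,0]}}

```text
time_s: 8.0
tool_pos: [0.4714, 0.1881, 0.0345]
tool_rot: [-180.0, 0.0, 87.6]
force: [0.4, 0.1, -0.1]
grip_width: 0.0008
grasp_force: 0.0
```

Emit:
{"api": "drive_tool", "payload": {"angular": [[0,0,0],[0,0,0],[0,0,0]], "delta_pos": [[0,0,0.2],[0,0,0.2],[0,0,0]], "gripper": [0,0,0]}}

```text
time_s: 8.3
tool_pos: [0.4716, 0.188, 0.0311]
tool_rot: [-180.0, 0.0, 87.6]
force: [-1.7, -1.0, 3.2]
grip_width: 0.0003
grasp_force: 1.9
```

Emit:
{"api": "drive_tool", "payload": {"angular": [[0,0,0],[0,0,0],[0,0,0],[0,0,0]], "delta_pos": [[0,0,0.2],[0,0,0.2],[0,0,0.2],[0,0,0]], "gripper": [0,0,0,0]}}

```text
time_s: 8.7
tool_pos: [0.4714, 0.1874, 0.0251]
tool_rot: [-180.0, 0.1, 87.6]
force: [-2.2, -2.8, 4.5]
grip_width: 0.0002
grasp_force: 2.7
```

Emit:
{"api": "drive_tool", "payload": {"angular": [[0,0,0],[0,0,0],[0,0,0]], "delta_pos": [[0,0,0.2],[0,0,0.2],[0,0,0]], "gripper": [0,0,0]}}

```text
time_s: 9.0
tool_pos: [0.4716, 0.1879, 0.0234]
tool_rot: [-180.0, 0.2, 87.6]
force: [-9.8, -5.0, 25.4]
grip_width: 0.0003
grasp_force: 13.1
```

25 N against a hard stop after 11 mm of travel, so that corner is home. Next is near-left, +8 cm along tool x.

Emit:
{"api": "drive_tool", "payload": {"angular": [[0,0,0],[0,0,0],[0,0,0],[0,0,0],[0,0,0],[0,0,0],[0,0,0],[0,0,0],[0,0,0],[0,0,0],[0,0,0],[0,0,0]], "delta_pos": [[0,0,-3],[4,0,0],[4,0,0],[0,0,0],[0,0,0.8],[0,0,0.5],[0,0,0.3],[0,0,0.3],[0,0,0.3],[0,0,0.3],[0,0,0.2],[0,0,0]], "gripper": [0,0,0,0,0,0,0,0,0,0,0,0]}}

```text
time_s: 10.2
tool_pos: [0.4753, 0.2683, 0.0243]
tool_rot: [180.0, -0.0, 87.6]
force: [-0.6, -0.5, 3.3]
grip_width: 0.0002
grasp_force: 1.7
```

Emit:
{"api": "drive_tool", "payload": {"angular": [[0,0,0],[0,0,0],[0,0,0]], "delta_pos": [[0,0,0.2],[0,0,0.2],[0,0,0]], "gripper": [0,0,0]}}

```text
time_s: 10.5
tool_pos: [0.4754, 0.2685, 0.0228]
tool_rot: [179.9, 0.1, 87.6]
force: [-7.4, -4.1, 23.4]
grip_width: 0.0005
grasp_force: 12.0
```

```bash
python3 - <<'E'
from h import *
p=eyes.read_camera('scene'); im=p['pixels'][180:300,250:410,::-1]; cv2.imwrite('pics/s4.png',cv2.resize(im,None,fx=5,fy=5,interpolation=2))
E
```

```text
(no output)
```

View pics/s4.png

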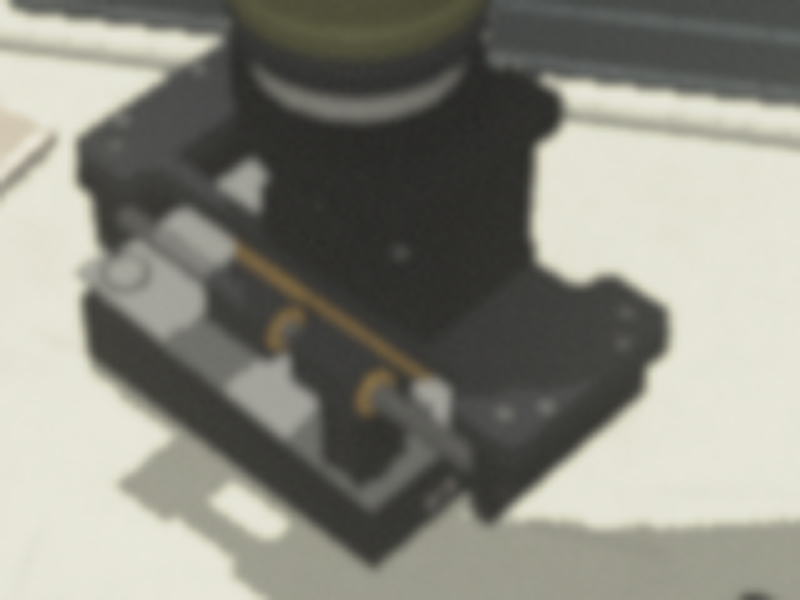

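Near-left is at the hard stop and looks flush at (370,490). Next is far-left, +12 cm along tool y.

Emit:
{"api": "drive_tool", "payload": {"angular": [[0,0,0],[0,0,0],[0,0,0],[0,0,0],[0,0,0],[0,0,0],[0,0,0],[0,0,0],[0,0,0],[0,0,0],[0,0,0],[0,0,0]], "delta_pos": [[0,0,-3.2],[0,4,0],[0,4,0],[0,4,0],[0,0,0],[0,0,0.8],[0,0,0.6],[0,0,0.4],[0,0,0.4],[0,0,0.3],[0,0,0.3],[0,0,0]], "gripper": [0,0,0,0,0,0,0,0,0,0,0,0]}}

```text
time_s: 11.75
tool_pos: [0.5946, 0.265, 0.025]
tool_rot: [179.9, -0.1, 87.7]
force: [-2.0, 2.3, 4.1]
grip_width: 0.0004
grasp_force: 1.9
```

Emit:
{"api": "drive_tool", "payload": {"angular": [[0,0,0],[0,0,0],[0,0,0]], "delta_pos": [[0,0,0.2],[0,0,0.2],[0,0,0]], "gripper": [0,0,0]}}

```text
time_s: 12.05
tool_pos: [0.5949, 0.2652, 0.0235]
tool_rot: [179.9, -0.1, 87.7]
force: [-6.0, 0.6, 17.8]
grip_width: 0.0001
grasp_force: 8.7
```

Emit:
{"api": "drive_tool", "payload": {"angular": [[0,0,0],[0,0,0],[0,0,0],[0,0,0],[0,0,0],[0,0,0],[0,0,0],[0,0,0],[0,0,0],[0,0,0],[0,0,0],[0,0,0],[0,0,0]], "delta_pos": [[0,0,0.1],[0,0,0],[0,0,-3.2],[-4,0,0],[-4,0,0],[0,0,0],[0,0,0.8],[0,0,0.6],[0,0,0.4],[0,0,0.4],[0,0,0.3],[0,0,0.3],[0,0,0]], "gripper": [0,0,0,0,0,0,0,0,0,0,0,0,0]}}

```text
time_s: 13.35
tool_pos: [0.5914, 0.1835, 0.0226]
tool_rot: [-180.0, -0.0, 87.6]
force: [-1.6, -0.3, 2.3]
grip_width: 0.0007
grasp_force: 1.1
```

Emit:
{"api": "drive_tool", "payload": {"angular": [[0,0,0],[0,0,0],[0,0,0]], "delta_pos": [[0,0,0.2],[0,0,0.2],[0,0,0]], "gripper": [0,0,0]}}

```text
time_s: 13.65
tool_pos: [0.5917, 0.1835, 0.0219]
tool_rot: [180.0, 0.1, 87.6]
force: [-8.0, -3.2, 21.1]
grip_width: 0.0004
grasp_force: 10.4
```

Emit:
{"api": "drive_tool", "payload": {"angular": [[0,0,0],[0,0,0],[0,0,0],[0,0,0],[0,0,0],[0,0,0],[0,0,0],[0,0,0]], "delta_pos": [[0,0,-2],[4,0,0],[4,0,0],[0,0,0],[0,0,1.2],[0,0,0.4],[0,0,0.4],[0,0,0]], "gripper": [0,0,0,0,0,0,0,0]}}

```text
time_s: 14.45
tool_pos: [0.5946, 0.2625, 0.0218]
tool_rot: [-180.0, 0.1, 87.5]
force: [-9.3, -2.7, 22.3]
grip_width: 0.0002
grasp_force: 11.0
```

Emit:
{"api": "drive_tool", "payload": {"angular": [[0,0,0],[0,0,0],[0,0,0],[0,0,0],[0,0,0],[0,0,0],[0,0,0],[0,0,0],[0,0,0]], "delta_pos": [[0,0,-2],[0,-4,0],[0,-4,0],[0,-4,0],[0,0,0],[0,0,1.2],[0,0,0.4],[0,0,0.4],[0,0,0]], "gripper": [0,0,0,0,0,0,0,0,0]}}

```text
time_s: 15.35
tool_pos: [0.476, 0.2661, 0.0217]
tool_rot: [-179.9, 0.3, 87.4]
force: [-10.7, -9.7, 33.8]
grip_width: 0.0006
grasp_force: 16.7
```

Emit:
{"api": "drive_tool", "payload": {"angular": [[0,0,0],[0,0,0],[0,0,0],[0,0,0],[0,0,0],[0,0,0],[0,0,0],[0,0,0]], "delta_pos": [[0,0,-2],[-4,0,0],[-4,0,0],[0,0,0],[0,0,1.2],[0,0,0.4],[0,0,0.4],[0,0,0]], "gripper": [0,0,0,0,0,0,0,0]}}

```text
time_s: 16.15
tool_pos: [0.4718, 0.1881, 0.0216]
tool_rot: [-179.9, 0.3, 87.7]
force: [-10.9, -9.9, 35.0]
grip_width: 0.0007
grasp_force: 17.2
```

Emit:
{"api": "drive_tool", "payload": {"angular": [[0,0,0],[0,0,0],[0,0,0],[0,0,0],[0,0,0],[0,0,0],[0,0,0],[0,0,0],[0,0,0],[0,0,0]], "delta_pos": [[0,0,-3],[0,0,-4],[0,0,-4.5],[0,0,-4.5],[0,0,-4.5],[0,0,-4.5],[0,0,-4.5],[0,0,0],[0,0,0],[0,0,0]], "gripper": [0,0,0,0,0,0,0,0,0,0]}}

```text
time_s: 17.15
tool_pos: [0.471, 0.1887, 0.3121]
tool_rot: [-179.8, 0.0, 87.7]
force: [0.1, 1.2, -0.4]
grip_width: 0.0007
grasp_force: 0.0
```

```bash
python3 - <<'E'
from h import *
p=eyes.read_camera('scene'); im=p['pixels'][180:300,250:410,::-1]; cv2.imwrite('pics/s5.png',cv2.resize(im,None,fx=5,fy=5,interpolation=2))
for z in (.041,.052):
  print(z,[((proj(p,(*w,z))-[250,180])*5).round().tolist() for w in [(.4716,.1883),(.4748,.2683),(.5947,.2634),(.5915,.1834)]])
print(telemetry.get_obs()['time_s'])
E
```

```text
0.041 [[522.0, 335.0], [367.0, 460.0], [130.0, 288.0], [284.0, 178.0]]
0.052 [[523.0, 314.0], [367.0, 439.0], [127.0, 267.0], [283.0, 157.0]]
17.2
```

View pics/s5.png

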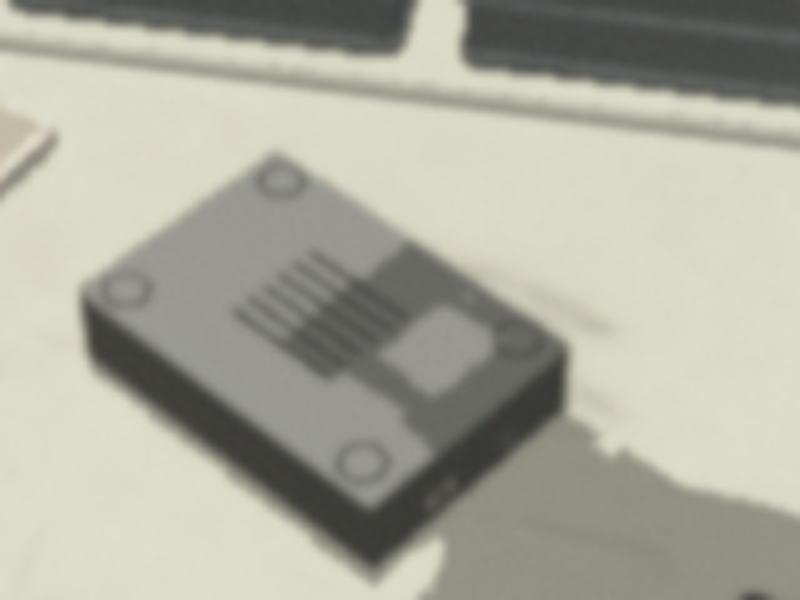

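All four rings, at (282,180), (128,290), (363,462) and (518,339), match the predicted positions for z ≈ 40 mm. The cover sits flush all round and the arm is clear of it.

```bash
python3 -c "
from cell import env; print(env.sign_off())"
```

```text
the job is handed in; nothing more can be done
None
```

I pressed all four corners down to the hard stop. The last camera view shows the cover flush all round, at about 40 mm, and I handed the job in at about 17 s; the sign-off gave no verdict.

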